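# Probe the square crystal coupon

## Task

Take a resistivity reading on the square crystal slice: slide the carriage by its upright grip until the square slice is centred under the probe, then press the stand's hand lever down so that the probe nose lands on the slice and is pushed half-way into its holder, up to the ring mark (5 mm of its 10 mm stroke), never all the way in. Finish while still holding the lever there, because it springs back up if let go. Leave all three slices lying in their pockets and the other things on the bench where they are.

Things in the scene. Friction and masses are not known exactly. Their poses are not given: they have to be found in the camera images.
- stand: four-point-probe stand, fixed: grey base plate 195 x 320 mm, two rails along its y, round column at the rear, white head. Origin on the bench, straight below the probe; x points away from the robot at yaw 0 (yaw within 0.2 rad), y along the rails, z up. Head and column: x from -46 to +107 mm, y within 25 mm, z from 125 to 230 mm
- carriage (a joint): how far the white three-pocket carriage has been slid along the rails from where it starts (m), growing to the stand's +y, 0 to 0.175. Pockets 44 mm square, 5 mm deep, in a row 50 mm apart along y. About 2 N of friction: it stays where left. It starts pulled out to the -y side, its middle pocket 80 to 115 mm short of the probe, no pocket under it
- carriage_grip (a point): point in the carriage's upright grey grip, on a tab 100 mm in front (-x) of the middle pocket. The grip is 14 mm thick along the rails (y), 24 mm across (x); its top is 12 mm above this point, the tab 26 mm below it. Pinch it from above, fingers closing along the stand's y
- lever (a joint): angle of the spring-return hand lever (rad): 0 fully up, grows as pressed down, stop at 0.55. Level pivot on the front of the head (stand frame x -40, y 0, z 160 mm, axis along x); the lever points to +y. It lowers the probe holder 40 mm per rad: the nose touches a slice at about 0.22, is half-way in at about 0.35 and bottoms at about 0.48
- lever_pad (a point): centre of the top face of the grey finger pad (34 x 40 mm, 12 mm thick) at the lever's end, 125 mm from the pivot; it slopes up 0.25 rad when the lever is up. Push it straight down with the closed fingertips: about 4 N to start, 5 N as the nose touches, 8 N at half-way. The pad has sunk about 28 mm when the nose touches, 43 mm at half-way, 59 mm when the nose bottoms
- plunger (a joint): how far the sprung probe nose is pushed into its holder (m): 0 hanging free, 0.010 all the way in; 1.4 N per mm. A black ring on the nose marks 5 mm: it meets the mouth of the holder at half-way
- probe_tip (a point): centre of the lower end of the probe nose (an 11 mm steel pin below a 28 mm round aluminium holder); with the lever up it hangs 9 mm above the slices' top faces
- coupon: the square slice, 36 x 36 x 10 mm, dark grey, lying loose in one of the three pockets; origin at the centre of its underside, z up
- disc_large: the larger round slice, 38 mm diameter, 10 mm thick, same material, in another pocket; origin at the centre of its underside
- disc_small: the smaller round slice, 26 mm diameter, 10 mm thick, same material, in the remaining pocket; origin at the centre of its underside
- reagent_bottle: bystander: upright brown bottle, 60 mm diameter, 130 mm tall; origin at the centre of its underside
- beaker: bystander: glass beaker, 70 mm diameter, 90 mm tall; origin at the centre of its underside
- rod_cradle: bystander: brown crystal rod, 44 mm diameter, 130 mm long, lying in a white cradle, 52 mm high; origin at the centre of its underside
Mind the look-alikes: they are no part of the job. Leave any brown or yellow look-alike of the disc_large alone.

How it is judged:
By the outcome, as a careful person would: the job done as asked, in the order asked, and still so for the second after the job is handed in, while the arm keeps its last pose, push and grip.
It also fails if it takes over 51 s, if anything falls off the work surface, if the arm or the gripper's body presses on something with over 40 N, if the wrist force passes 120 N, or if a joint passes its speed limit or range.

## Robot

A 7-joint arm with a two-finger parallel gripper is mounted at the origin on the work surface. World frame = base frame: x ahead of the robot, y to its left, z up, the work surface at z = 0. Lengths are in m, angles in rad, forces in N, time in s.
With the tool pointing down it reaches from about 0.425 to 1.025 m from the base axis. Payload 3.6 kg.
Tool frame: the origin (TCP) lies midway between the tips of the shut fingers; the grasp point (between the pads) lies 19 mm behind it (manip.grasp_offset is the distance from the TCP to the grasp point, in m); z points along the fingers, y is the line along which they close (so a half turn about z gives the same grasp; the last joint's range is limited). The gripper opens to 85 mm and grips with 20 to 120 N. Pads are 22 mm wide; open, the fingers measure 114 mm over their backs; the gripper's body (76 mm by 85 mm) begins 54 mm behind the grasp point. The pads swing forward as they close: fully open they stand 13 mm farther back than shut.
Start: joints at [1.079, 0.591, 0.048, 1.609, -0.033, 0.943, -0.034], TCP at [0.281, -0.668, 0.207] pointing down, gripper open.
Joint ranges: [-2.69, 2.69], [-0.47, 2.24], [-1.27, 1.36], [0.19, 2.51], [-1.53, 4.68], [0.08, 2.07], [-3.09, 3.09]. Speed limits (rad/s): [2.57, 2.57, 3.14, 3.14, 3.14, 3.14, 3.14].

## Interface

Orientations are given as a unit quaternion [w, x, y, z].
In Python, from workcell import manip gives the robot as it stands. Calls block until the motion is done:
- manip.move_pose(position, orientation): joint-space move of the TCP to a pose.
- manip.movel(position, vel=0.15, ori=None, stop_force=None): straight line of the TCP; ori=None keeps the orientation; vel is the mean speed in m/s. With stop_force (N) it stops when the force on the tool has changed by that much, and returns True; else False.
- manip.move_joints(angles): joint-space move.
- manip.open() and manip.close_gripper(effort=None): open the fingers fully, or close them until they stop; effort is the grip in N (None keeps the last).
- manip.dwell(seconds).
- manip.solve_ik(position, orientation): joint angles nearest the present ones, or None.
- manip.get_image(name): name is "scene" or "top" or "wrist"; returns the picture (384x512x3 uint8, blue, green, red); there is no depth.
- manip.camera_model(name): a dict with "K" (3x3 intrinsics, pixels), "k1" (the pictures are not rectified: a ray, as slopes to the right and down, at radius r is drawn at 1 + k1 r^2 times it, then the intrinsics apply), "rvec" (rotation vector, rad) and "tvec" (3), from world to camera coordinates, as OpenCV has them; the wrist camera has in their place "T_tool_cam" (4x4, takes a point from camera to tool coordinates, whose origin is the TCP and whose axes are the flange's). Camera axes: x right, y down, z forward; pixel columns grow to the right and rows downward; lengths in m; the calibration is good to about 2 mm. A picture is of the moment at which its call begins: read the wrist's pose just before it. camera_model takes no time and is no camera call.
A pose or a line that the arm cannot do raises manip.Unreachable and nothing moves.
- manip.finish_job(): hands the job in; it is judged then, once.
Readings, each from a call of its own:
- manip.read_clock(): time.
- manip.read_qpos(): joint angles.
- manip.read_qvel(): joint speeds.
- manip.read_joint_torque(): joint torques, N m.
- manip.read_eef_pos(): TCP position.
- manip.read_orientation(): TCP orientation.
- manip.read_wrist_force(): force on the tool from outside, world axes, zero at the start.
- manip.read_wrist_torque(): the same for the moment, N m.
- manip.read_width(): finger opening in m.
- manip.read_grip_force(): force on a finger pad.
Only numpy, scipy, OpenCV 4.12 (cv2) and the standard library are available. Lean on these libraries where they do the work, as an engineer would, in place of code of your own. Each camera call takes 0.05 s, during which the arm holds its last target. There are 200 camera calls.

## Working session

There is one attempt and no reset: what is moved stays moved. The work goes in short steps, each a Python script; the robot and the scene stay as the last script left them, time stands still between calls to the robot, and variables do not carry over. Pictures are saved under pics/ and viewed, at most 10 in all, crops included, and the job is handed in when it is done.

```bash
mkdir -p pics
python3 - <<'E'
from workcell import manip
import cv2
for n in("scene","top"):
    im=manip.get_image(n); cv2.imwrite(f"pics/{n}0.png",cv2.resize(im,(800,600),interpolation=cv2.INTER_CUBIC)); cv2.imwrite(f"/tmp/{n}0.png",im)
    print(n,manip.camera_model(n))
print(manip.camera_model("wrist"),manip.read_clock(),manip.read_orientation(),manip.read_eef_pos())
E
```

```text
scene {'K': array([[467.09003596,   0.        , 259.44812905],
       [  0.        , 467.09003596, 190.22836606],
       [  0.        ,   0.        ,   1.        ]]), 'k1': 0.0589776352364802, 'rvec': array([ 2.09407971,  1.38704787, -0.49466427]), 'tvec': array([-0.20340771, -0.30996759,  1.67148837])}
top {'K': array([[385.6950375 ,   0.        , 249.05259628],
       [  0.        , 385.6950375 , 189.30185054],
       [  0.        ,   0.        ,   1.        ]]), 'k1': 0.013424497806598292, 'rvec': array([ 2.13887856, -2.1137513 ,  0.20802837]), 'tvec': array([-0.02251916,  0.59275517,  1.26340244])}
{'K': array([[335.33246991,   0.        , 250.60662161],
       [  0.        , 335.33246991, 184.87054922],
       [  0.        ,   0.        ,   1.        ]]), 'k1': -0.009943192184747703, 'T_tool_cam': array([[ 4.36860948e-04, -9.65896254e-01, -2.58929018e-01,
         6.55415753e-02],
       [ 9.99999667e-01,  6.00579688e-04, -5.53189712e-04,
         1.43861131e-03],
       [ 6.89831380e-04, -2.58928690e-01,  9.65896194e-01,
        -1.67000036e-01],
       [ 0.00000000e+00,  0.00000000e+00,  0.00000000e+00,
         1.00000000e+00]])} 0.1 [-9.93058235e-04  9.80280257e-01  1.97609627e-01 -2.58593785e-04] [ 0.28054611 -0.66765627  0.2057478 ]
```

View pics/top0.png

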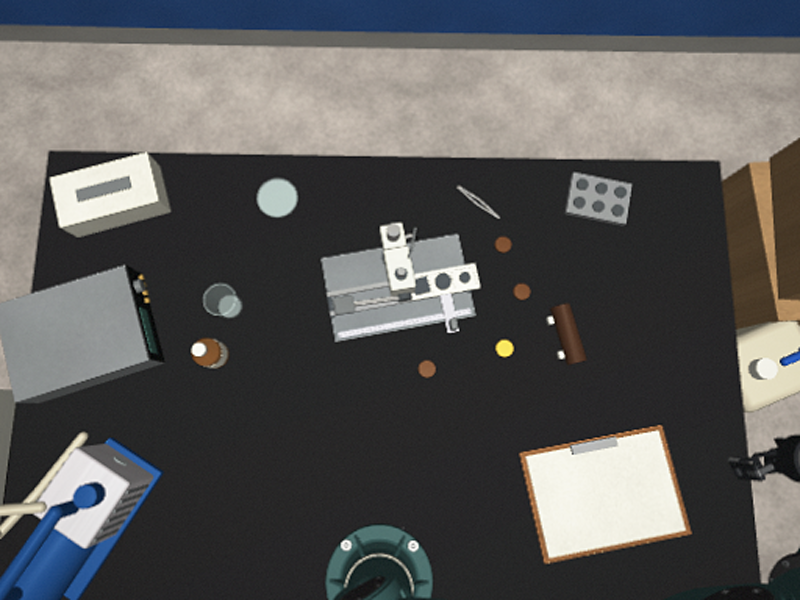

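View pics/scene0.png

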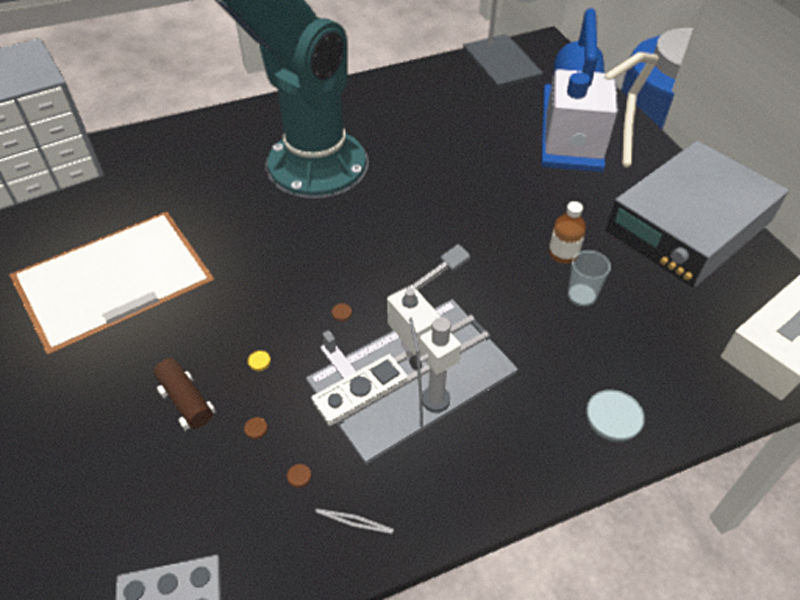

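Candidates (top picture, 800x600 scale):
- Dark slices in the carriage: square at (421,284), large disc at (443,281), small disc at (464,278).
- Brown look-alikes at (503,244), (522,291), (427,369) and a yellow one at (504,348), all on the bench.

The square one, in the +y pocket next to the probe, is the target. I'll check it in a close crop.

```bash
python3 - <<'E'
import cv2,numpy as np
a=cv2.imread("/tmp/top0.png")[138:228,200:312]; b=cv2.imread("/tmp/scene0.png")[150:300,190:335]
cv2.imwrite("pics/crtop.png",cv2.resize(a,None,fx=6.5,fy=6.5,interpolation=cv2.INTER_CUBIC))
cv2.imwrite("pics/crsc.png",cv2.resize(b,None,fx=4,fy=4,interpolation=cv2.INTER_CUBIC))
E
cat > h.py <<'E'
import numpy as np, cv2
from workcell import manip
from scipy.spatial.transform import Rotation as R
def ray(cam,uv,T=None):
    m=manip.camera_model(cam)
    K=m["K"]; d=(np.array(uv,float)-K[:2,2])/K[0,0]; s=d.copy()
    for _ in range(10): s=d/(1+m["k1"]*(s@s))
    v=np.r_[s,1]
    if cam=="wrist":
        A=T@m["T_tool_cam"]; return A[:3,3],A[:3,:3]@v
    Rm=cv2.Rodrigues(m["rvec"])[0]; return -Rm.T@m["tvec"],Rm.T@v
def atz(cam,uv,z,T=None):
    o,v=ray(cam,uv,T); return o+v*(z-o[2])/v[2]
def proj(cam,P,T=None):
    m=manip.camera_model(cam); P=np.atleast_2d(P)
    if cam=="wrist":
        A=np.linalg.inv(T@m["T_tool_cam"]); p=P@A[:3,:3].T+A[:3,3]
    else: p=P@cv2.Rodrigues(m["rvec"])[0].T+m["tvec"]
    s=p[:,:2]/p[:,2:]; r=(s**2).sum(1,keepdims=True)
    return s*(1+m["k1"]*r)*m["K"][0,0]+m["K"][:2,2]
def tool():
    q=np.array(manip.read_orientation()); T=np.eye(4)
    T[:3,:3]=R.from_quat(q[[1,2,3,0]]).as_matrix(); T[:3,3]=manip.read_eef_pos(); return T
def quat(yaw): # tool down, closing line y along world yaw+90deg
    M=np.array([[np.cos(yaw),np.sin(yaw),0],[np.sin(yaw),-np.cos(yaw),0],[0,0,-1]])
    q=R.from_matrix(M).as_quat(); return q[[3,0,1,2]]
E
```

```text
(no output)
```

View pics/crtop.png

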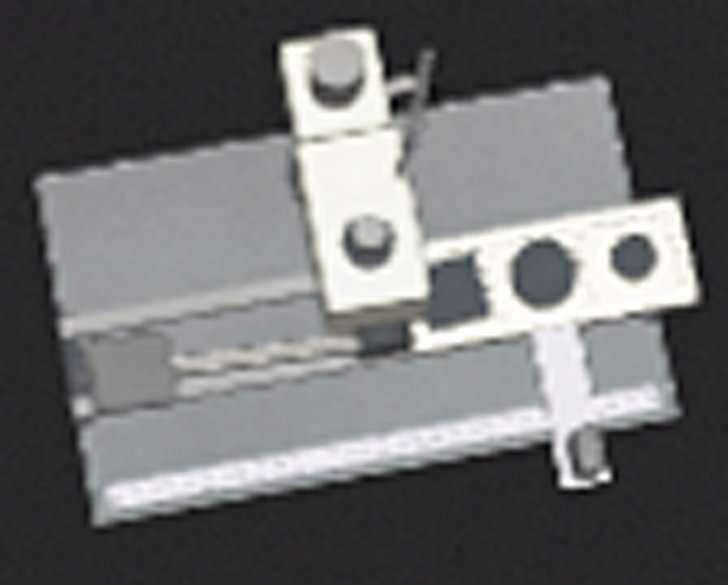

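View pics/crsc.png

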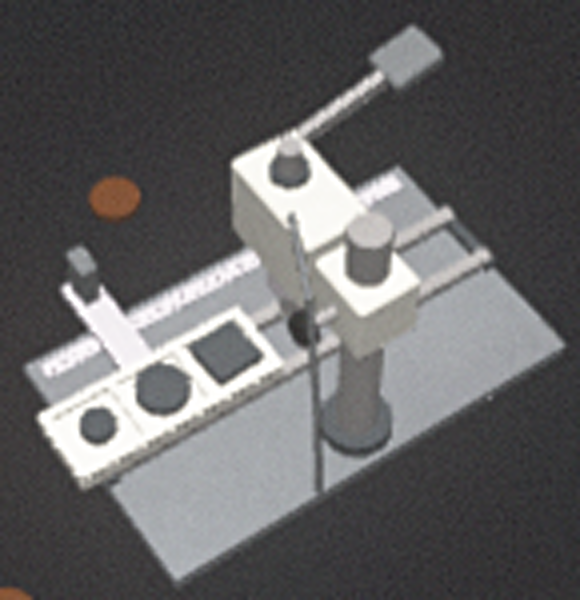

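The crops confirm the choice. The square slice is in the pocket nearest the probe, at top crop (460,290) and scene crop (228,350). The grip is at (588,448) / (82,258) and the pad at (128,368) / (408,55).

Run:
```python
from h import *
t=lambda x,y:(200-.42+x/6.5,138-.42+y/6.5); s=lambda x,y:(190-.37+x/4,150-.37+y/4)
def tri(a,b):
    A=[];c=[]
    o1,v1=ray("top",t(*a));o2,v2=ray("scene",s(*b))
    M=np.c_[v1,-v2]; k=np.linalg.lstsq(M,o2-o1,rcond=None)[0]
    p,q=o1+k[0]*v1,o2+k[1]*v2; return ((p+q)/2).round(4),np.linalg.norm(p-q).round(4)
for n,a,b in [("dl",(543,271),(164,388)),("ds",(633,256),(98,425)),("sq",(458,290),(228,350)),("grip",(590,440),(82,258)),("pad",(128,368),(406,55)),
 ("c0",(605,78),(178,583)),("c1",(38,182),(565,345)),("c2",(676,412),(25,368)),("headknob",(372,232),(290,145))]: print(n,*tri(a,b))
```

```text
dl [ 0.6325 -0.1327  0.0439] 0.0017
ds [ 0.6415 -0.1815  0.0423] 0.0008
sq [ 0.6218 -0.0851  0.0462] 0.006
grip [ 0.5363 -0.1532  0.0789] 0.0012
pad [0.5497 0.0752 0.1972] 0.0011
c0 [ 0.7502 -0.1702  0.0103] 0.0033
c1 [0.6864 0.1421 0.0106] 0.002
c2 [ 0.5618 -0.2077  0.0136] 0.0004
headknob [ 0.6109 -0.0359  0.2234] 0.0028
```

```bash
cat >> h.py <<'E'
YAW=0.195; O=np.array([.6118,-.0357])
def w(x,y,z,yaw=None,O_=None):
    a=YAW if yaw is None else yaw; o=O if O_ is None else O_
    return np.array([o[0]+np.cos(a)*x-np.sin(a)*y,o[1]+np.sin(a)*x+np.cos(a)*y,z])
E
python3 - <<'E'
from h import *
for f in (0,np.pi,-np.pi):
  for n,p in [("hover",w(-.1,-.1,.2)),("grip",w(-.1,-.1,.052)),("slid",w(-.1,-.051,.052)),("pad",w(-.04,.122,.15))]:
    q=manip.solve_ik(p,quat(YAW+f)); print(f,n,None if q is None else np.round(q,2))
E
```

```text
0 hover [ 0.21  0.39 -0.01  2.    0.01  0.75 -1.18]
0 grip [ 0.17  0.61  0.04  2.1  -0.06  0.43 -1.12]
0 slid [ 0.09  0.59  0.03  2.14 -0.04  0.41 -1.22]
0 pad [-0.16  0.46 -0.08  2.04  0.06  0.65 -1.65]
3.141592653589793 hover [ 0.76  0.48 -0.76  1.98  0.44  0.85  1.53]
3.141592653589793 grip [ 0.6   0.67 -0.56  2.08  0.66  0.57  1.33]
3.141592653589793 slid [ 0.51  0.65 -0.55  2.12  0.66  0.54  1.24]
3.141592653589793 pad [ 0.33  0.56 -0.75  2.02  0.54  0.77  1.01]
-3.141592653589793 hover [ 0.76  0.48 -0.76  1.98  0.44  0.85  1.53]
-3.141592653589793 grip [ 0.6   0.67 -0.56  2.08  0.66  0.57  1.33]
-3.141592653589793 slid [ 0.51  0.65 -0.55  2.12  0.66  0.54  1.24]
-3.141592653589793 pad [ 0.33  0.56 -0.75  2.02  0.54  0.77  1.01]
```

Run:
```python
from h import *
manip.move_pose(w(-.11,-.1,.2),quat(YAW+np.pi))
T=tool(); im=manip.get_image("wrist"); np.save("/tmp/T1.npy",T); cv2.imwrite("/tmp/w1.png",im)
cv2.imwrite("pics/w1.png",cv2.resize(im,(800,600),interpolation=cv2.INTER_CUBIC)); print(T.round(3),manip.read_clock())
for z,n in((.044,"slices"),):
  for y in (-.05,-.1,-.15): print(proj("wrist",w(0,y,z),T)*800/512)
print(proj("wrist",w(-.1,-.1,.079),T)*800/512,proj("wrist",w(0,0,.053),T)*800/512)
```

```text
[[-0.982 -0.191 -0.     0.523]
 [-0.191  0.982 -0.001 -0.156]
 [ 0.    -0.001 -1.     0.2  ]
 [ 0.     0.     0.     1.   ]] 2.1917
[[468.73838542 414.28677072]]
[[395.47218476 414.45189556]]
[[322.20694612 414.56807769]]
[[395.92980817 285.66001092]] [[545.65650225 420.68313763]]
```

View pics/w1.png

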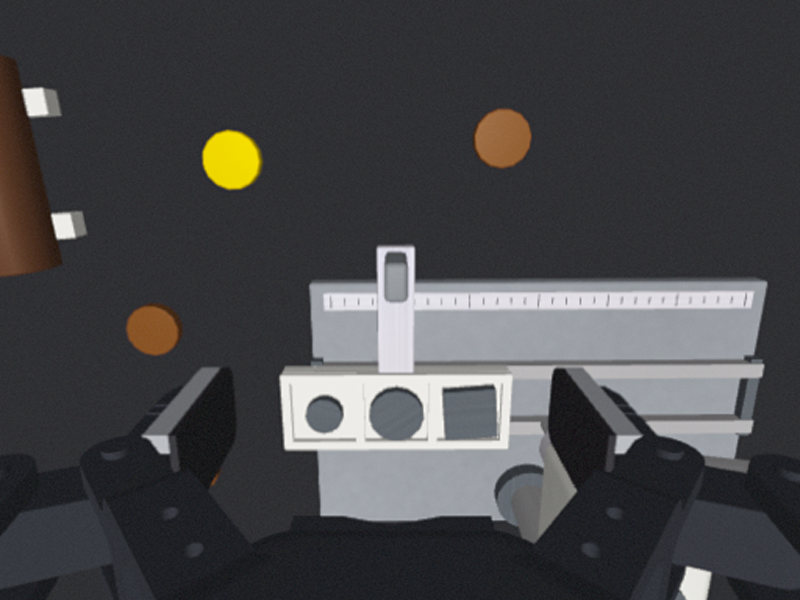

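The wrist view shows the grip top at (396,281), the small disc at (324,413), the large disc at (397,413) and the square at (470,413). The plate's front corners are at (310,282) and (766,282). This all matches the prediction, so I'll refine the stand's y from it.

Run:
```python
from h import *
T=np.load("/tmp/T1.npy")
Rs=np.array([[np.cos(YAW),np.sin(YAW)],[-np.sin(YAW),np.cos(YAW)]])
f=lambda p:(Rs@(p[:2]-O)*1000).round(1)
k=512/800
for n,u,z in [("sq",(470,413),.045),("dl",(397,413),.045),("ds",(324,413),.045),("grip",(396,281),.079),("pl-",(310.5,282),.011),("pl+",(766,282),.011),("carL",(282,370),.045),("carR",(513,370),.045),("railR",(750,428),.018),("railL",(330,370),.018)]:
    print(n,f(atz("wrist",(np.array(u)+.5)*k-.5,z,T)))
t=lambda x,y:(200-.42+x/6.5,138-.42+y/6.5); s=lambda x,y:(190-.37+x/4,150-.37+y/4)
for n,u,z in [("pl--",(676,412),.011),("pl-+",(95,525),.011),("pl+-",(605,78),.011),("pl++",(38,182),.011),("headcorners",(285,42),.23),("",(378,30),.23),("",(330,312),.215),("",(425,292),.215)]:
    print(n,f(atz("top",t(*u),z)))
print("scene")
for n,u,z in [("pl--",(25,368),.011),("pl++",(565,345),.011),("pl+-",(178,583),.011)]:
    print(n,f(atz("scene",s(*u),z)))
```

```text
sq [ -1.7 -49.5]
dl [ -1.8 -99.2]
ds [  -1.9 -148.8]
grip [-102.9 -100.1]
pl- [ -85.2 -159.5]
pl+ [-84.6 161.1]
carL [ -33.6 -175.5]
carR [-33.2 -22.1]
railR [ 26.1 164.7]
railL [ -21.6 -147.1]
pl-- [ -82.2 -159.7]
pl-+ [-85.5 159.9]
pl+- [ 108.8 -160.1]
pl++ [106.9 159.2]
headcorners [93.4 22.2]
 [ 91.3 -21.5]
 [-33.5  24.4]
 [-32.2 -20.6]
scene
pl-- [ -83.9 -158.2]
pl++ [108.3 160.7]
pl+- [ 110.9 -157.6]
```

Run:
```python
from h import *
q=quat(YAW+np.pi)
manip.movel(w(-.102,-.1,.09),vel=.2,ori=q)
print(manip.movel(w(-.102,-.1,.051),vel=.08,ori=q,stop_force=8))
manip.close_gripper(40)
print(manip.read_width(),manip.read_grip_force(),manip.read_wrist_force())
manip.movel(w(-.102,-.05,.051),vel=.06,ori=q)
manip.dwell(.3)
T=tool(); im=manip.get_image("wrist"); np.save("/tmp/T2.npy",T); cv2.imwrite("/tmp/w2.png",im)
a=cv2.imread("/tmp/w2.png"); b=manip.get_image("scene"); cv2.imwrite("/tmp/s2.png",b)
c=cv2.resize(b[150:300,190:340],(400,400),interpolation=cv2.INTER_CUBIC)
cv2.imwrite("pics/w2.png",np.hstack([cv2.resize(a,(400,300),interpolation=cv2.INTER_CUBIC),c[:300]]))
print(T[:3,3],w(-.102,-.05,.051),manip.read_wrist_force(),manip.read_clock(),manip.read_width())
```

```text
False
-9.077577628716481e-05 0.0 [-0.57846347 -0.00813663  0.55262494]
[ 0.52143241 -0.1048541   0.05094445] [ 0.52142146 -0.10451657  0.051     ] [0.23901429 0.19642414 0.15841715] 5.6833 -0.00026541667143178347
```

View pics/w2.png

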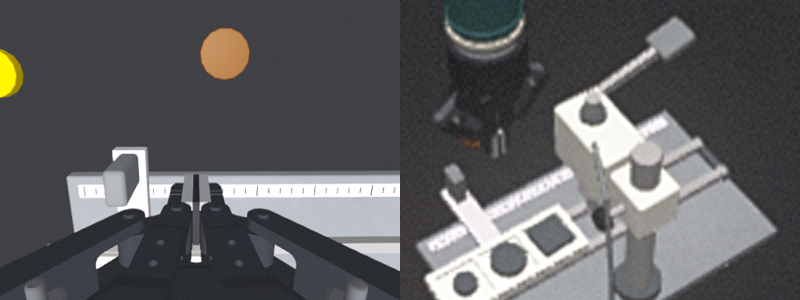

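The grasp missed: the fingers shut on nothing and the grip is still at its start, so the carriage hasn't moved. I'll compare the projected TCP with where the tips appear.

Run:
```python
from h import *
T=np.load("/tmp/T2.npy"); T1=np.load("/tmp/T1.npy")
print("tcp scene",proj("scene",T[:3,3]),"wrist",proj("wrist",T[:3,3],T))
for z in (.06,.07,.08): 
    P=w(-.1,-.1,z); print(z,"grip scene",proj("scene",P),"wrist2",proj("wrist",P,T),"w1",proj("wrist",P,T1))
s=cv2.imread("/tmp/s2.png")[150:260,185:285]; v=cv2.imread("/tmp/w2.png")[170:384,80:370]
cv2.imwrite("pics/c2.png",np.hstack([cv2.resize(v,(542,400),interpolation=cv2.INTER_CUBIC),cv2.resize(s,None,fx=2.5,fy=400/110,interpolation=cv2.INTER_CUBIC)]))
```

```text
tcp scene [[225.36738424 210.84860809]] wrist [[252.94515563 221.68359349]]
0.06 grip scene [[210.02876713 217.44049694]] wrist2 [[155.16230015 232.01499294]] w1 [[253.2289227  177.71637421]]
0.07 grip scene [[209.75801805 215.23427082]] wrist2 [[149.44392103 240.26929037]] w1 [[253.314399   180.32867865]]
0.08 grip scene [[209.48384326 213.00129555]] wrist2 [[142.99698299 249.57719983]] w1 [[253.40543865 183.11112487]]
```

View pics/c2.png

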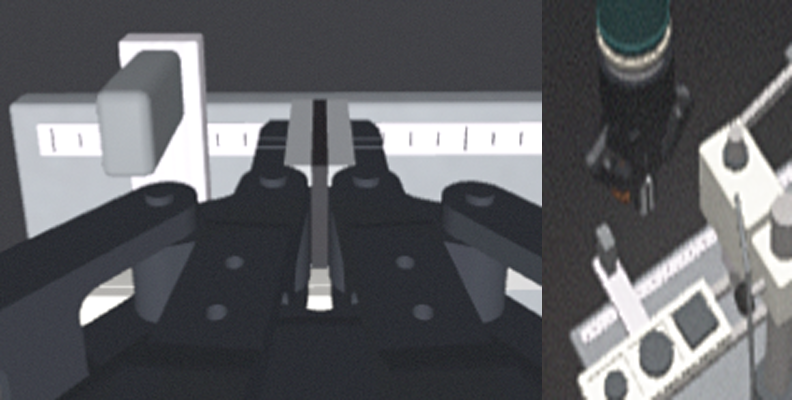

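Run:
```python
from h import *
q=quat(YAW+np.pi)
manip.movel(w(-.102,-.06,.1),vel=.2,ori=q)
manip.movel(w(-.1,-.1,.1),vel=.2,ori=q)
print(manip.movel(w(-.1,-.1,.045),vel=.04,ori=q,stop_force=3),manip.read_eef_pos(),manip.read_wrist_force(),manip.read_clock())
```

```text
True [ 0.53283748 -0.15319948  0.05061154] [-0.14492661  0.40384236  5.09189992] 7.55
```

Run:
```python
from h import *
T=tool(); np.save("/tmp/T3.npy",T)
w3=manip.get_image("wrist"); s=manip.get_image("scene"); t=manip.get_image("top")
for n,i in(("w3",w3),("s3",s),("t3",t)): cv2.imwrite(f"/tmp/{n}.png",i)
rz=lambda a,wh:cv2.resize(a,wh,interpolation=cv2.INTER_CUBIC)
cv2.imwrite("pics/c3.png",np.hstack([rz(w3[150:300,150:350],(400,300)),rz(s[170:245,180:280],(400,300))]))
print(T[:3,3],proj("scene",T[:3,3]),proj("wrist",T[:3,3],T),manip.read_wrist_force(),manip.read_width())
```

```text
[ 0.53283748 -0.15319948  0.05061154] [[210.24533994 219.42625532]] [[252.94554335 221.68398049]] [-1.007607   -0.56289088  5.91769697] 9.471721714776378e-06
```

View pics/c3.png

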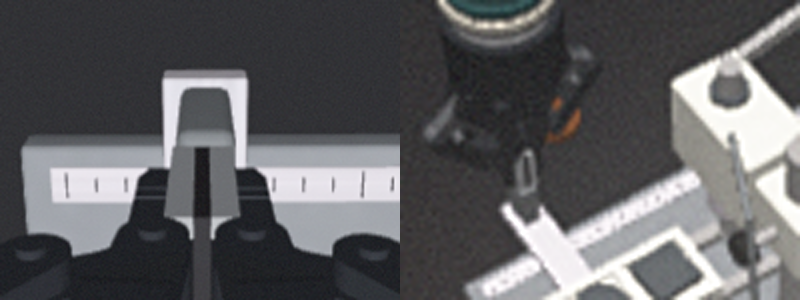

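The shut tips do rest on the grip's top, and contact came at TCP z = 0.0506. So the top is about 25 mm lower than I measured, and the fingers had closed just above it. I'll regrasp lower, with a force guard.

Run:
```python
from h import *
q=quat(YAW+np.pi)
manip.movel(w(-.1,-.1,.075),vel=.15,ori=q)
manip.open()
print(manip.movel(w(-.1,-.1,.028),vel=.08,ori=q,stop_force=5),manip.read_eef_pos(),manip.read_wrist_force())
manip.close_gripper(40)
print(manip.read_width(),manip.read_grip_force(),manip.read_wrist_force(),manip.read_clock(),manip.read_eef_pos())
```

```text
False [ 0.53320857 -0.15293729  0.02786431] [-0.08011774  0.13655647  0.91338322]
0.01311562339883329 41.74155592918396 [-1.04678681  2.35514971  4.15614981] 10.1917 [ 0.53292734 -0.1523309   0.02830624]
```

Gripped at 13 mm. Next I'll slide 50 mm, release, and look again from the same hover pose as before.

Run:
```python
from h import *
q=quat(YAW+np.pi)
Rs=np.array([[np.cos(YAW),np.sin(YAW)],[-np.sin(YAW),np.cos(YAW)]])
f=lambda p:(Rs@(np.array(p)[:2]-O)*1000).round(2)
print(f(manip.read_eef_pos()))
manip.movel(w(-.1,-.0495,.028),vel=.06,ori=q); manip.dwell(.2)
print(f(manip.read_eef_pos()),manip.read_width(),manip.read_wrist_force())
manip.open(); print(f(manip.read_eef_pos()))
manip.movel(w(-.1,-.0495,.1),vel=.2,ori=q)
manip.movel(w(-.11,-.1,.2),vel=.25,ori=q); manip.dwell(.2)
T=tool(); im=manip.get_image("wrist"); np.save("/tmp/T4.npy",T); cv2.imwrite("/tmp/w4.png",im)
k=512/800
for n in("1","4"):
    a=cv2.imread(f"/tmp/w{n}.png"); T=np.load(f"/tmp/T{n}.npy"); g=cv2.cvtColor(a,cv2.COLOR_BGR2GRAY)
    m=((g<130)&(g>0)).astype(np.uint8)
    nl,l,st,c=cv2.connectedComponentsWithStats(m[240:285,185:400],connectivity=4)
    for i in range(1,nl):
        if 200<st[i,4]<2500: uv=c[i]+[185,240]; print(n,st[i],uv.round(2),f(atz("wrist",uv,.043,T)))
cv2.imwrite("pics/w4.png",cv2.resize(im[150:360,170:450],(800,600),interpolation=cv2.INTER_CUBIC))
print(manip.read_clock())
```

```text
[-99.98 -99.14]
[-100.13  -49.86] 0.013193858215860103 [-1.97657947  0.44677031  6.47067902]
[-99.96 -49.51]
1 [ 142    0   73   45 2110] [371.08 264.03] [-0.51 26.23]
1 [  98    6   35   36 1116] [300.34 263.5 ] [ -1.41 -49.54]
1 [ 52   8  34  34 930] [253.35 264.47] [ -0.38 -99.73]
1 [ 11  13  24  24 435] [207.46 264.47] [  -0.47 -148.78]
4 [  0   0  38  45 828] [194.96 262.11] [  -5.23 -158.04]
4 [ 94   9  35  35 947] [296.11 266.18] [ -0.58 -50.61]
4 [ 54  15  23  23 437] [250.  266.1] [ -0.63 -99.69]
13.4333
```

View pics/w4.png

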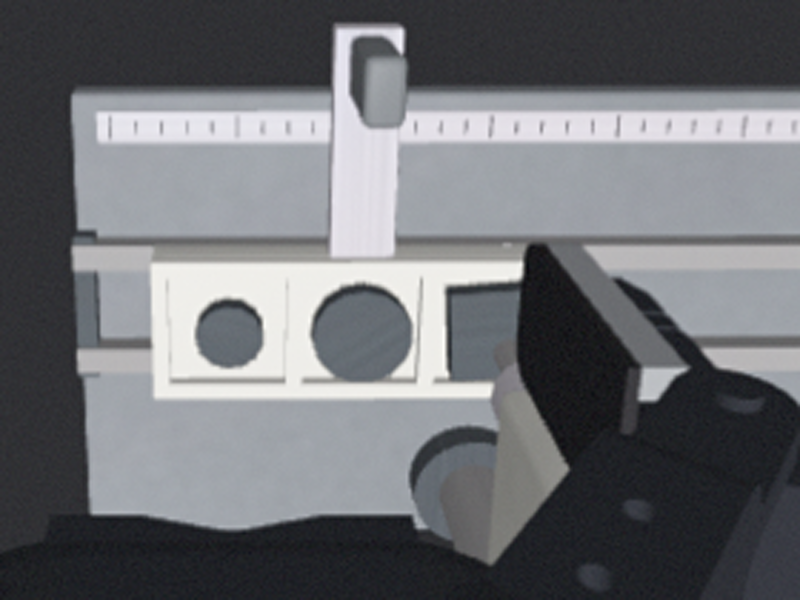

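The slide went about 49 mm: the large disc is now at y −50.6 in my stand frame, and the square is about 1 mm short of the probe. I'll nudge it 1.3 mm, then move to the lever and touch the pad.

Run:
```python
from h import *
q=quat(YAW+np.pi)
Rs=np.array([[np.cos(YAW),np.sin(YAW)],[-np.sin(YAW),np.cos(YAW)]])
f=lambda p:(Rs@(np.array(p)[:2]-O)*1000).round(2)
manip.movel(w(-.1,-.0497,.09),vel=.25,ori=q)
print(manip.movel(w(-.1,-.0497,.028),vel=.12,ori=q,stop_force=6))
manip.close_gripper(40); print(manip.read_width(),f(manip.read_eef_pos()))
manip.movel(w(-.1,-.0480,.028),vel=.03,ori=q); manip.dwell(.2)
print(f(manip.read_eef_pos()))
manip.open(); print(f(manip.read_eef_pos()))
manip.movel(w(-.1,-.0480,.1),vel=.2,ori=q)
manip.movel(w(-.13,-.05,.25),vel=.3,ori=q)
manip.close_gripper(40)
manip.movel(w(-.06,.122,.25),vel=.3,ori=q)
manip.movel(w(-.04,.122,.225),vel=.15,ori=q); manip.dwell(.3)
F0=np.array(manip.read_wrist_force())
print(manip.movel(w(-.04,.122,.17),vel=.03,ori=q,stop_force=2),F0,manip.read_eef_pos(),f(manip.read_eef_pos()),manip.read_wrist_force(),manip.read_clock())
np.save("/tmp/F0.npy",F0)
cv2.imwrite("/tmp/s5.png",manip.get_image("scene"))
```

```text
False
0.013024086840102263 [-99.91 -49.79]
[-99.96 -48.42]
[-100.    -47.94]
True [-0.717272   -0.7523088   0.34611377] [0.54886658 0.07642909 0.17565367] [-40.01 122.2 ] [-0.6420133   0.13307918  4.60368659] 21.35
```

Run:
```python
from h import *
q=quat(YAW+np.pi); F0=np.load("/tmp/F0.npy")
def rd():
    manip.dwell(.15); print(round(manip.read_eef_pos()[2],4),round(np.mean([manip.read_wrist_force()[2] for _ in range(3)])-F0[2],2))
rd(); manip.movel(w(-.04,.122,.1785),vel=.03,ori=q); rd()
for z in (.174,.170,.166,.162,.158,.154,.151,.148): manip.movel(w(-.04,.123,z),vel=.03,ori=q); rd()
print(manip.read_clock())
```

```text
0.1757 3.66
0.178 -0.38
0.1742 3.81
0.1703 4.26
0.1664 4.74
0.1625 4.06
0.1585 4.71
0.1545 5.44
0.1515 5.05
0.1485 5.08
25.3833
```

Contact is lost when I lift, so the pad's rest height is TCP ≈ 0.176. The nose should touch at about 0.148 and be half-way in at about 0.133.

Run:
```python
from h import *
q=quat(YAW+np.pi); F0=np.load("/tmp/F0.npy")
def rd():
    v=[]
    for _ in range(8): manip.dwell(.05); v.append(manip.read_wrist_force()[2]-F0[2])
    print(round(manip.read_eef_pos()[2],4),round(np.mean(v),2),round(np.std(v),2))
rd()
for z in (.1455,.143,.1405,.138,.1355,.1335): manip.movel(w(-.04,.123,z),vel=.03,ori=q); rd()
print(manip.read_clock())
im=manip.get_image("scene"); cv2.imwrite("/tmp/s6.png",im); t=manip.get_image("wrist"); cv2.imwrite("/tmp/w6.png",t)
rz=lambda a,wh:cv2.resize(a,wh,interpolation=cv2.INTER_CUBIC)
cv2.imwrite("pics/c6.png",np.hstack([rz(im[165:265,225:325],(560,560)),rz(t,(240,560))]))
```

```text
0.1485 5.34 0.52
0.1461 5.6 0.46
0.1437 5.95 0.36
0.1413 6.95 0.3
0.1388 7.12 0.31
0.1364 7.61 0.35
0.1344 7.68 0.59
29.6833
```

View pics/c6.png

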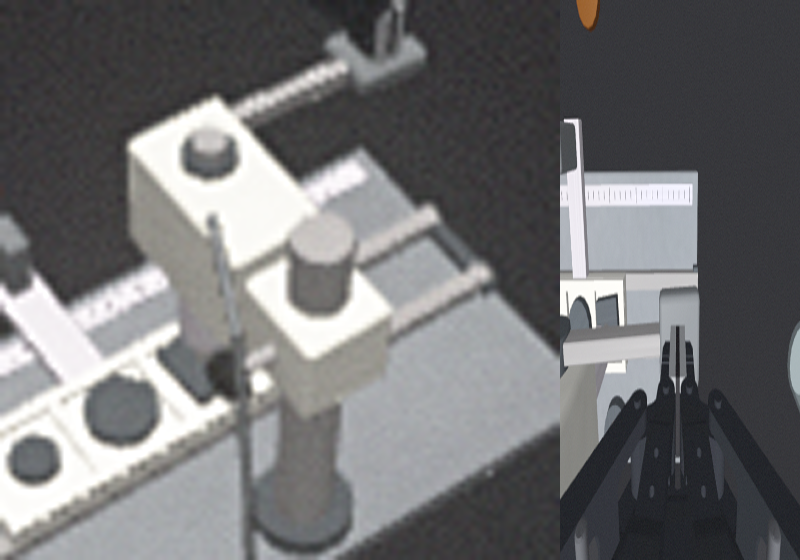

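The scene crop shows the holder down over the square slice, at (195,375). The other two slices are in their pockets, at (122,410) and (35,458), and the fingertips are on the pad at (385,65). Force is 7.7 N at 41.5 mm sunk. I'll press the last ~1.5 mm and hand in while holding.

Run:
```python
from h import *
q=quat(YAW+np.pi); F0=np.load("/tmp/F0.npy")
manip.movel(w(-.04,.123,.1317),vel=.03,ori=q)
v=[]
for _ in range(10): manip.dwell(.05); v.append(manip.read_wrist_force()[2]-F0[2])
print(manip.read_eef_pos(),np.mean(v),manip.read_clock())
print(manip.finish_job())
```

```text
[0.54905728 0.07837438 0.13266039] 8.047280084269117 30.5333
the job is handed in; nothing more can be done
None
```

I slid the square slice under the probe, to within about 1 mm as measured, and handed the job in at 30.5 s. The lever was held at about 43 mm of pad travel and 8.0 N, the expected half-way point; I inferred that from travel and force and did not see the ring mark itself.

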